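# Fit the nested lids on the pickling crock and lift the dust lid off the presser

## Task

Try the washed lids on the pickling crock: take the two nested lids off the drying rack in one lift by the wooden presser's knob, so that the dust lid rides along on the presser, lower them gently into the crock's mouth until the presser lies on its ledge inside and the dust lid lies on the rim, and let go. Then lift the dust lid alone by its neck, straight up off the knob, without lifting or tipping the presser on its ledge, so that I can see how the presser sits. Finish while still holding the dust lid level over the crock, a good hand's breadth (10 cm) above the rim, touching nothing but your gripper, and leave the jar, the tin and the stoneware weight where they stand.

Things in the scene. Friction and masses are not known exactly. Their poses are not given: they have to be found in the camera images.
- presser_knob (a point): Middle of the knob of the presser (the inner lid, one turned piece of light beech, 0.17 kg). The knob is an upright cylinder 28 mm wide and 30 mm high; its top is 15 mm above this point. z points up along the axis. Below it a stem 22 mm wide, then a riser 60 mm wide whose flat top is 45 mm below this point, then a disc 118 mm wide, 12 mm thick, its underside 79 mm below this point.
- lid_neck (a point): Middle of the neck of the dust lid (the outer lid, grey-beige stoneware, 0.34 kg). The neck is an upright tube, 45 mm outside, 35 mm inside, 24 mm high, open at the top, on a flat round plate 156 mm wide and 8 mm thick. This point lies on the axis, 12 mm below the neck's top edge and 12 mm above the plate's upper face. z points up. A ring 118 mm wide hangs 6 mm below the plate.
- lid_plate (a point): Centre of the underside of the dust lid's plate, 20 mm below lid_neck. Nested on the rack or carried by the knob, this face rests loosely on the presser's riser and the knob stands up through the neck: lid_neck is then 25 mm below presser_knob and the knob sticks out 28 mm above the neck. Nothing fastens the lids together.
- crock_mouth (a point): Centre of the pickling crock's mouth, level with the rim, z up. Dark brown glazed stoneware, heavy and fixed, 150 mm high, 168 mm wide, two lug handles on the shoulder along its y axis. Rim 152 mm outside, mouth 132 mm inside. With both lids home presser_knob is 42 mm and lid_neck 20 mm above this point, the riser clears the plate by 3 mm and the knob sticks out 25 mm above the neck.
- crock_ledge (a point): Centre of the ledge inside the crock on which the presser comes to lie, 37 mm below the rim; the ledge leaves an opening 100 mm wide.
- rack_top (a point): Centre of the top of the slatted wooden drying rack on which the nested lids lie at the start: 180 x 180 mm, 30 mm high, fixed.
- jar: Glass preserving jar with steel cap, a bystander: 84 mm in diameter, 165 mm high, origin under its centre.
- tin: Plain closed food tin, a bystander: 82 mm in diameter, 110 mm high, origin under its centre.
- weight: Round stoneware pickling weight with a finger hole, a bystander: 100 mm in diameter, 22 mm high, lying flat, origin under its centre.
Mind the look-alikes: they are no part of the job. What is shaped like the part that bears presser_knob but blue or turquoise is not meant.

How it is judged:
On the way, in this order (a step that is already met when the one before it is completed fails the run):
1. both lids are lifted together, nested, by the presser's knob, the presser's underside higher than the crock's rim (z of presser_knob in the frame of crock_mouth above 0.079 m and z of lid_neck in the frame of presser_knob below -0.02 m and contact force between the fingers and presser above 1 N), for 0.2 s.
2. both lids are home in the crock, the presser level on its ledge and the dust lid level on the rim, and let go (horizontal distance between presser_knob and crock_mouth below 0.01 m and z of presser_knob in the frame of crock_mouth below 0.0445 m and angle between presser_knob's own z axis and vertical below 0.05 rad and horizontal distance between lid_neck and crock_mouth below 0.012 m and z of lid_neck in the frame of crock_mouth below 0.0225 m and angle between lid_neck's own z axis and vertical below 0.04 rad and contact force between the fingers and presser below 0.3 N and contact force between the fingers and dustlid below 0.3 N), for 0.2 s.
At the end, for the whole second after the job is handed in: The gripper holds the dust lid still and level (9 degrees) over the crock (within 60 mm), its underside 80 mm or more above the rim, clear of presser and crock; the presser lies level on its ledge, untouched; jar, tin and weight not shifted over 20 mm (z of lid_neck in the frame of crock_mouth above 0.1 m and horizontal distance between lid_neck and crock_mouth below 0.06 m and angle between lid_neck's own z axis and vertical below 0.15 rad and contact force between the fingers and dustlid above 1 N and contact force between each of dustlid, the fingers and presser below 0.1 N and contact force between dustlid and crock below 0.1 N and linear speed of dustlid below 0.03 m/s and horizontal distance between presser_knob and crock_mouth below 0.01 m and z of presser_knob in the frame of crock_mouth between 0.039 and 0.0445 m and angle between presser_knob's own z axis and vertical below 0.05 rad and linear speed of presser below 0.02 m/s and contact force between crock and presser above 0.5 N); the arm keeps its last pose, push and grip.
It fails at once if the lids come apart while the presser is not lying level on the crock's ledge (lids separated elsewhere, or the presser lifted or tipped along with the dust lid) ((z of lid_neck in the frame of presser_knob above -0.014 m or horizontal distance between lid_neck and presser_knob above 0.02 m) and (z of presser_knob in the frame of crock_mouth above 0.046 m or horizontal distance between presser_knob and crock_mouth above 0.01 m or angle between presser_knob's own z axis and vertical above 0.08 rad)).
It fails at once if a lid is knocked or dropped hard against the crock (over 150 N) (contact force between any of presser, dustlid and crock above 150 N).
It fails at once if the presser is dropped into the crock (moving faster than 0.4 m/s in the mouth) (horizontal distance between presser_knob and crock_mouth below 0.03 m and z of presser_knob in the frame of crock_mouth below 0.079 m and linear speed of presser above 0.4 m/s).
It fails at once if a lid is tipped over (angle between any of presser_knob, lid_neck's own z axis and vertical above 0.45 rad).
It fails at once if jar, tin or weight is shifted (distance of any of jar, tin, weight from where it was at the start of the episode above 0.02 m).
It also fails if it takes over 45 s, if anything falls off the work surface, if the arm or the gripper's body presses on something with over 40 N, if the wrist force passes 120 N, or if a joint passes its speed limit or range.

## Robot

A 7-joint arm with a two-finger parallel gripper is mounted at the origin on the work surface. World frame = base frame: x ahead of the robot, y to its left, z up, the work surface at z = 0. Lengths are in m, angles in rad, forces in N, time in s.
With the tool pointing down it reaches from about 0.375 to 0.925 m from the base axis. Payload 3.1 kg.
Tool frame: the origin (TCP) lies midway between the tips of the shut fingers; the grasp point (between the pads) lies 19 mm behind it (arm.hold_point_z is the z of the grasp point in the tool frame, in m); z points along the fingers, y is the line along which they close (so a half turn about z gives the same grasp; the last joint's range is limited). The gripper opens to 85 mm and grips with 20 to 120 N. Pads are 22 mm wide; open, the fingers measure 114 mm over their backs; the gripper's body (76 mm by 85 mm) begins 54 mm behind the grasp point. The pads swing forward as they close: fully open they stand 13 mm farther back than shut.
Start: joints at [1.13, 0.383, 0.044, 1.598, -0.018, 1.161, -0.05], TCP at [0.219, -0.612, 0.231] pointing down, gripper open.
Joint ranges: [-2.61, 2.61], [-0.41, 2.15], [-1.48, 1.57], [0, 2.5], [-1.57, 4.71], [0.05, 1.97], [-2.85, 2.85]. Speed limits (rad/s): [2.79, 2.79, 3.14, 3.14, 3.14, 3.14, 3.14].

## Interface

Orientations are given as a 3x3 rotation matrix whose columns are the frame's x, y, z axes.
In Python, from bench import arm gives the robot as it stands. The module is installed in compiled form; this text tells all that it offers.
- The arm moves only by the tool step_arm, never from a script. Its argument "steps" is a list of rows, each an object of numbers: "tx", "ty", "tz": the shift along the tool's x, y, z in mm; "wx", "wy", "wz": the turn, a rotation vector about the tool's x, y, z in rad; "hand": the gripper command: -1 is fully open, 1 is shut, values between are in proportion. A call has 1 to 12 rows; each row is the pose to reach, as a shift and turn from the pose commanded when the call began, along the tool's axes at that moment; what a row does not reach only later rows make up. A row lasts 1/8 s, in which the tool goes at most 62.5 mm and 10.7 degrees, less where a joint would pass 70% of its speed; a pose out of reach is approached as far as the arm can. A call with a gripper value outside its range is refused whole. The fingers move at their own pace and stop on an object; "newtons" is the grip in N (left out, the last holds). Time passes only in rows, so rows that repeat a pose let the fingers close. It gives the time, the measured TCP pose, the force, the opening and the grip force at its end, in the units of the state.
- arm.observe(): the state, without advancing time (a new reading comes with each control period).
- arm.capture(name): name is "side" or "top"; returns a dict with "color" (480x640x3 uint8, red, green, blue), "camera_matrix" (3x3 intrinsics, pixels), "extrinsics" (4x4, takes a point from world to camera coordinates). Camera axes: x right, y down, z forward; pixel columns grow to the right and rows downward; lengths in m; the calibration is good to about 2 mm. A picture is of the moment at which its call begins. There is no depth.
- arm.finish_job(): hands the job in; it is judged then, once.
The state is a dict: "time": time; "q": joint angles; "dq": joint speeds; "effort": joint torques, N m; "eef_pos": TCP position; "tcp_rot": TCP orientation; "contact_force": force on the tool from outside, world axes, zero at the start; "moment": the same for the moment, N m; "gripper_width": finger opening in m; "finger_force": force on a finger pad.
Only numpy, scipy, OpenCV 4.12 (cv2) and the standard library are available. Lean on these libraries where they do the work, as an engineer would, in place of code of your own. Each camera call takes 0.05 s, during which the arm holds its last target. There are 200 camera calls.

## Working session

There is one attempt and no reset: what is moved stays moved. The work goes in short steps, Python scripts to look and compute and a tool call to move; the robot and the scene stay as the last step left them, time stands still between calls to the robot, and variables do not carry over. Pictures are saved under pics/ and viewed, at most 11 in all, crops included, and the job is handed in when it is done.

Besides the shell and the picture viewer there is one more tool, called after ">>>" as name(argument=value, ...), one argument or row to a line, values as JSON. step_arm: Moves the arm, as the interface text tells. Its arguments: {"type":"object","properties":{"steps":{"type":"array"},"newtons":{"type":"number"}},"required":["steps"]}

```bash
mkdir -p pics
cat > h.py <<'E'
import numpy as np, cv2
from bench import arm
def ray(c,u,v):
    K=c["camera_matrix"];E=c["extrinsics"];R=E[:3,:3];t=E[:3,3]
    return -R.T@t, R.T@np.linalg.solve(K,[u,v,1.])
def onz(c,u,v,z):
    o,d=ray(c,u,v); return o+d*(z-o[2])/d[2]
def proj(c,p):
    E=c["extrinsics"];q=c["camera_matrix"]@(E[:3,:3]@np.array(p)+E[:3,3]); return q[:2]/q[2]
def save(c,n): cv2.imwrite(n,cv2.cvtColor(c["color"],cv2.COLOR_RGB2BGR))
E
python3 - <<'E'
from h import *
for n in("side","top"):
    c=arm.capture(n);save(c,f"pics/{n}0.png");np.save(f"{n}0.npy",c,allow_pickle=True)
    o,d=ray(c,320,240);print(n,o,d/np.linalg.norm(d))
s=arm.observe();print(s["eef_pos"],s["tcp_rot"],s["time"],s["gripper_width"],arm.hold_point_z)
E
```

```text
side [0.24303885 1.13813547 0.83809656] [ 0.24632338 -0.81717379 -0.52110632]
top [ 0.54037677 -0.01013908  1.5181636 ] [ 0.04002972  0.0211256  -0.99897514]
[ 0.21820849 -0.61137471  0.22996785] [[ 9.41784013e-01  3.36217189e-01 -9.35523325e-04]
 [ 3.36218465e-01 -9.41781377e-01  2.23189272e-03]
 [-1.30657750e-04 -2.41650109e-03 -9.99997072e-01]] 0.1 0.08519529648779797 -0.0187
```

View pics/side0.png

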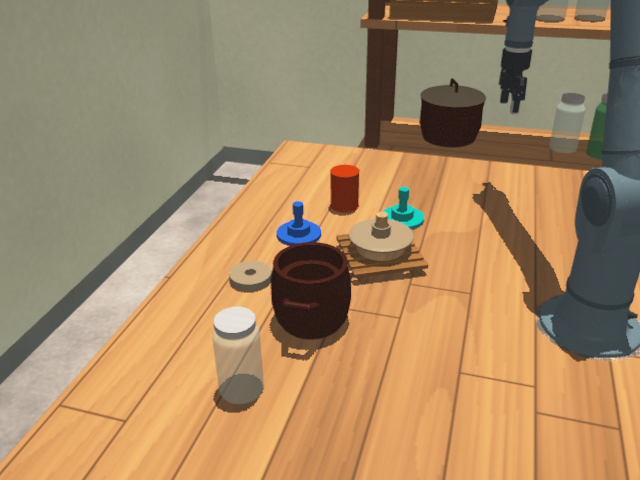

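View pics/top0.png

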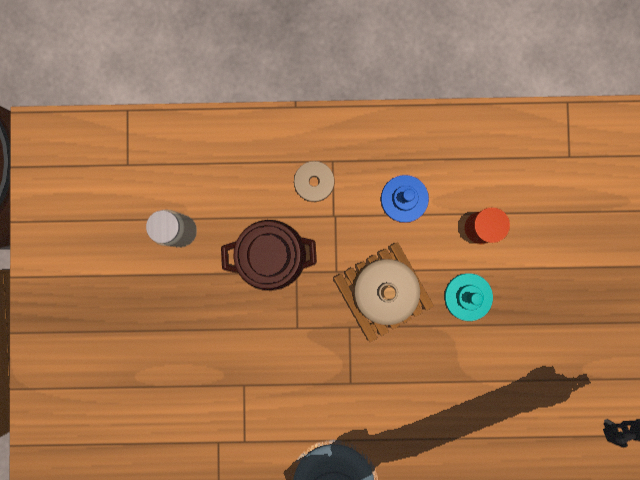

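Both views show the nested lids on the rack: beech knob at side (382,219), top (389,292), with the beige dust lid round it. The look-alikes are blue at top (405,198) and turquoise at (469,297). Both are single-coloured lids off the rack, so the rack one is meant. The crock is at top (269,255), the jar at (165,228), the tin at (490,225) and the weight at (314,181).

```bash
cat > m.py <<'E'
from h import *
T=np.load("top0.npy",allow_pickle=True).item();S=np.load("side0.npy",allow_pickle=True).item()
def mask(c,lo,hi,box):
    h=cv2.cvtColor(c["color"],cv2.COLOR_RGB2HSV);m=cv2.inRange(h,lo,hi);k=np.zeros_like(m);x0,y0,x1,y1=box;k[y0:y1,x0:x1]=m[y0:y1,x0:x1];return k
def big(m):
    cs,_=cv2.findContours(m,cv2.RETR_EXTERNAL,cv2.CHAIN_APPROX_NONE);return max(cs,key=cv2.contourArea)
for p in[(370,275),(389,291),(389,283),(268,225),(269,255),(340,280),(245,255),(242,255),(235,255)]: print(p,cv2.cvtColor(T["color"],cv2.COLOR_RGB2HSV)[p[1],p[0]],end=' ')
print()
# lid plate
g=big(mask(T,(8,30,100),(25,115,255),(340,240,440,345)));(u,v),r=cv2.minEnclosingCircle(cv2.convexHull(g))
e=cv2.fitEllipse(cv2.convexHull(g));print("plate",u,v,r,e);P=onz(T,e[0][0],e[0][1],.068);print(P,np.linalg.norm(onz(T,u+r,v,.07)-onz(T,u-r,v,.07)))
# crock body: opened to strip handles
m=mask(T,(0,0,0),(180,255,110),(215,210,325,300));m=cv2.morphologyEx(m,cv2.MORPH_OPEN,cv2.getStructuringElement(cv2.MORPH_ELLIPSE,(45,45)))
g=big(m);e=cv2.fitEllipse(g);print("crock",e,onz(T,*e[0],.12),onz(T,*e[0],.15))
def crop(c,box,f,n,circ):
    x0,y0,x1,y1=box;im=cv2.cvtColor(c["color"][y0:y1,x0:x1],cv2.COLOR_RGB2BGR);im=cv2.resize(im,None,fx=f,fy=f,interpolation=cv2.INTER_CUBIC)
    for (X,Y,z,d,col) in circ:
        a=np.linspace(0,2*np.pi,60);q=np.array([proj(c,(X+d/2*np.cos(t),Y+d/2*np.sin(t),z)) for t in a]);q=((q-[x0,y0]+.5)*f).astype(int);cv2.polylines(im,[q],True,col,1)
    return im
C=onz(T,*e[0],.12)
G=(0,255,0);circ=[(P[0],P[1],.072,.156,G),(P[0],P[1],.124,.028,G),(P[0],P[1],.096,.045,(255,0,0)),(C[0],C[1],.15,.152,G),(C[0],C[1],.15,.132,(255,255,0)),(C[0],C[1],.113,.1,(0,0,255))]
a=crop(T,(215,205,440,345),3.5,0,circ);b=crop(S,(260,185,440,350),3.5,0,circ)
cv2.imwrite("pics/ct.png",a);cv2.imwrite("pics/cs.png",b)
E
python3 m.py
```

```text
(370, 275) [ 15  78 190] (389, 291) [ 14 137 197] (389, 283) [ 15  82 137] (268, 225) [  0 102  70] (269, 255) [  5 114  96] (340, 280) [ 14 171 139] (245, 255) [  4 114  92] (242, 255) [  7 129  89] (235, 255) [  6 117  89] 
plate 387.11566162109375 291.5426940917969 32.858055114746094 ((387.0287780761719, 291.55950927734375), (64.89457702636719, 65.55279541015625), 171.4687042236328)
[ 0.47314076 -0.13650113  0.068     ] 0.15573893673320455
crock ((267.3573913574219, 254.5547332763672), (66.46414947509766, 70.88135528564453), 13.308233261108398) [0.56512752 0.14088067 0.12      ] [0.56459645 0.13764029 0.15      ]
```

View pics/ct.png

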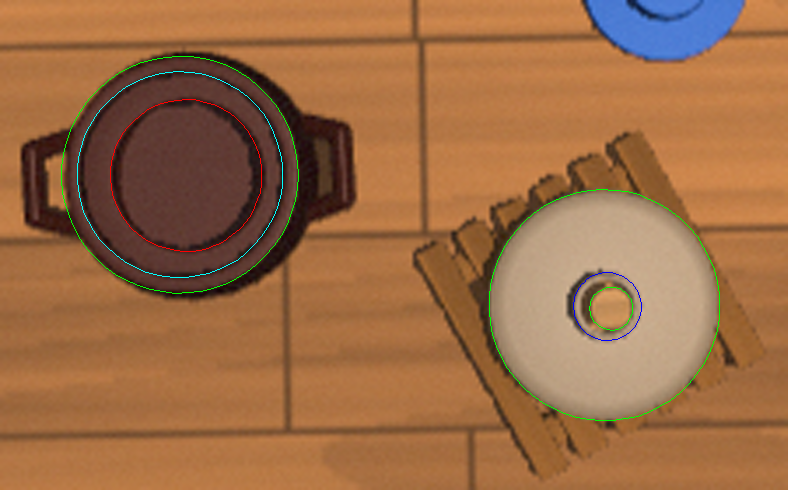

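View pics/cs.png

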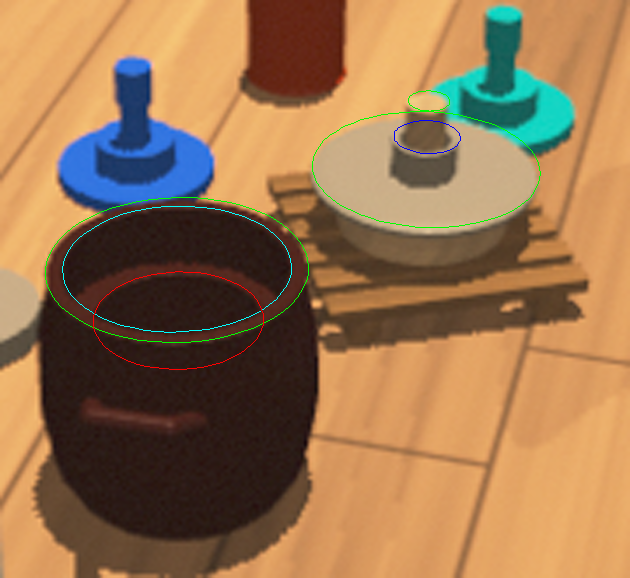

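Run:
```python
from m import *
im=T["color"][205:305,215:325].astype(float)
g=cv2.cvtColor(T["color"],cv2.COLOR_RGB2GRAY)
print(list(g[253:257,225:312].mean(0).round().astype(int)));print(list(g[212:298,266:270].mean(1).round().astype(int)))
for y in(.1309,.1345,.138,.141):
    print(y,[np.round(proj(T,(.565,y+s,z)),1)[0] for s,z in((.076,.15),(-.076,.15),(.066,.15),(-.066,.15),(.05,.113),(-.05,.113))])
for x in(.561,.565,.569):
    print(x,[np.round(proj(T,(x+s,.138,z)),1)[1] for s,z in((.076,.15),(-.076,.15),(.066,.15),(-.066,.15),(.05,.113),(-.05,.113))])
e=np.clip((im-20)*3.5,0,255).astype(np.uint8)[...,::-1]
cv2.imwrite("pics/crock.png",cv2.resize(e,None,fx=5.5,fy=5.5,interpolation=cv2.INTER_CUBIC))
s=arm.observe();R=s["tcp_rot"];print("shift mm",R.T@(np.array([P[0],P[1],.171])-s["eef_pos"])*1000)
```

```text
(370, 275) [ 15  78 190] (389, 291) [ 14 137 197] (389, 283) [ 15  82 137] (268, 225) [  0 102  70] (269, 255) [  5 114  96] (340, 280) [ 14 171 139] (245, 255) [  4 114  92] (242, 255) [  7 129  89] (235, 255) [  6 117  89] 
plate 387.11566162109375 291.5426940917969 32.858055114746094 ((387.0287780761719, 291.55950927734375), (64.89457702636719, 65.55279541015625), 171.4687042236328)
[ 0.47314076 -0.13650113  0.068     ] 0.15573893673320455
crock ((267.3573913574219, 254.5547332763672), (66.46414947509766, 70.88135528564453), 13.308233261108398) [0.56512752 0.14088067 0.12      ] [0.56459645 0.13764029 0.15      ]
[np.int64(36), np.int64(34), np.int64(39), np.int64(77), np.int64(126), np.int64(127), np.int64(128), np.int64(125), np.int64(78), np.int64(49), np.int64(62), np.int64(72), np.int64(48), np.int64(28), np.int64(58), np.int64(60), np.int64(60), np.int64(62), np.int64(66), np.int64(67), np.int64(67), np.int64(68), np.int64(20), np.int64(32), np.int64(46), np.int64(68), np.int64(66), np.int64(67), np.int64(67), np.int64(67), np.int64(70), np.int64(67), np.int64(67), np.int64(
[... 2167 characters left out ...]
.1), np.float64(248.8), np.float64(292.1)]
0.138 [np.float64(233.4), np.float64(301.0), np.float64(237.8), np.float64(296.6), np.float64(247.3), np.float64(290.6)]
0.141 [np.float64(232.1), np.float64(299.7), np.float64(236.5), np.float64(295.2), np.float64(246.0), np.float64(289.3)]
0.561 [np.float64(222.4), np.float64(290.1), np.float64(226.8), np.float64(285.6), np.float64(234.7), np.float64(278.1)]
0.565 [np.float64(220.6), np.float64(288.3), np.float64(225.1), np.float64(283.8), np.float64(233.0), np.float64(276.3)]
0.569 [np.float64(218.9), np.float64(286.5), np.float64(223.3), np.float64(282.0), np.float64(231.3), np.float64(274.6)]
shift mm [ 399.76010274 -361.37199174   59.7890491 ]
```

View pics/crock.png

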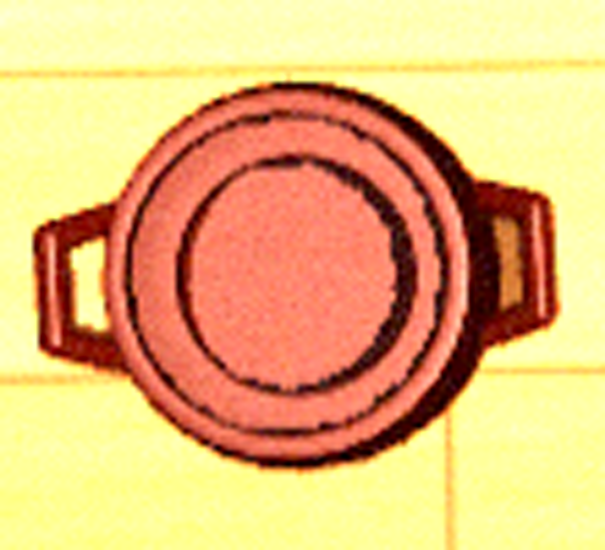

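The rack lids (beech knob, beige stoneware plate) are confirmed: plate fitted at 156 mm, with the knob on its axis at (0.473, -0.1365). The enlarged crop shows the crock's rim (110–470, 83–465 px) and ledge, which puts the mouth at about (0.5653, 0.1393).

>>> step_arm(
  steps=[
    {"tx":35,"ty":-32},
    {"tx":75,"ty":-68},
    {"tx":115,"ty":-104},
    {"tx":155,"ty":-140},
    {"tx":195,"ty":-176},
    {"tx":235,"ty":-212},
    {"tx":275,"ty":-248},
    {"tx":315,"ty":-284,"tz":15},
    {"tx":350,"ty":-316,"tz":30},
    {"tx":380,"ty":-343,"tz":45},
    {"tx":399,"ty":-361,"tz":58,"hand":-1},
    {"tx":399,"ty":-361,"tz":58,"hand":-1},
  ],
  newtons=60,
)

```text
$.steps[0]: bad value
```

```bash
cat > d.py <<'E'
import sys
from h import *
s=arm.observe();R=s["tcp_rot"];t=np.array([float(a) for a in sys.argv[1:4]])
print("t",s["time"],"pos",s["eef_pos"].round(4) if hasattr(s["eef_pos"],'round') else s["eef_pos"],"z",np.array(R)[:,2].round(4),"F",np.round(s["contact_force"],1),"w",s["gripper_width"],"ff",s["finger_force"],"shift",(np.array(R).T@(t-np.array(s["eef_pos"]))*1000).round(1),"spin",np.array(R)[:2,0])
E
python3 d.py .4731 -.1365 .101
python3 - <<'E'
from h import *
c=arm.capture("side");d=arm.capture("top")
a=cv2.resize(c["color"][130:290,300:460],None,fx=2.5,fy=2.5);b=cv2.resize(d["color"][210:370,310:470],None,fx=2.5,fy=2.5)
cv2.imwrite("pics/above.png",np.hstack([a,b])[...,::-1])
E
```

```text
t 0.1 pos [ 0.2182 -0.6114  0.23  ] z [-9.0e-04  2.2e-03 -1.0e+00] F [ 0.3 -0.5 -0.1] w 0.08519529648779797 ff 0.0 shift [ 399.7 -361.2  129.8] spin [0.94178401 0.33621847]
```

View pics/above.png

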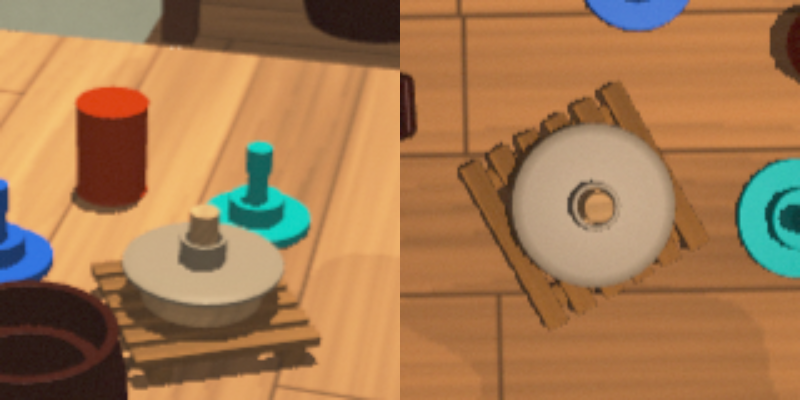

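The call was refused because each row needs every field. The arm didn't move; the crop only shows the beech knob in the beige lid again.

>>> step_arm(
  steps=[
    {"tx":35,"ty":-32,"tz":0,"wx":0,"wy":0,"wz":0,"hand":-1},
    {"tx":75,"ty":-68,"tz":0,"wx":0,"wy":0,"wz":0,"hand":-1},
    {"tx":115,"ty":-104,"tz":0,"wx":0,"wy":0,"wz":0,"hand":-1},
    {"tx":155,"ty":-140,"tz":0,"wx":0,"wy":0,"wz":0,"hand":-1},
    {"tx":195,"ty":-176,"tz":0,"wx":0,"wy":0,"wz":0,"hand":-1},
    {"tx":235,"ty":-212,"tz":0,"wx":0,"wy":0,"wz":0,"hand":-1},
    {"tx":275,"ty":-248,"tz":0,"wx":0,"wy":0,"wz":0,"hand":-1},
    {"tx":315,"ty":-284,"tz":15,"wx":0,"wy":0,"wz":0,"hand":-1},
    {"tx":350,"ty":-316,"tz":30,"wx":0,"wy":0,"wz":0,"hand":-1},
    {"tx":380,"ty":-343,"tz":45,"wx":0,"wy":0,"wz":0,"hand":-1},
    {"tx":399,"ty":-361,"tz":58,"wx":0,"wy":0,"wz":0,"hand":-1},
    {"tx":399,"ty":-361,"tz":58,"wx":0,"wy":0,"wz":0,"hand":-1},
  ],
  newtons=60,
)

```text
time: 1.7
eef_pos: [0.4728, -0.1352, 0.1722]
tcp_rot: [[0.94, 0.341, -0.002], [0.341, -0.94, 0.002], [-0.001, -0.002, -1.0]]
contact_force: [-0.3, -1.2, -0.3]
gripper_width: 0.0856
finger_force: 0.0
```

```bash
python3 d.py .4731 -.1365 .101
python3 - <<'E'
from h import *
c=arm.capture("side");d=arm.capture("top")
a=cv2.resize(c["color"][130:290,300:460],None,fx=2.5,fy=2.5);b=cv2.resize(d["color"][210:370,310:470],None,fx=2.5,fy=2.5)
cv2.imwrite("pics/above2.png",np.hstack([a,b])[...,::-1])
E
```

```text
t 1.7 pos [ 0.4728 -0.1352  0.1722] z [-0.0021  0.0017 -1.    ] F [-0.3 -1.2 -0.3] w 0.08559534886319403 ff 0.0 shift [-0.1  1.5 71.2] spin [0.93994357 0.34132702]
```

View pics/above2.png

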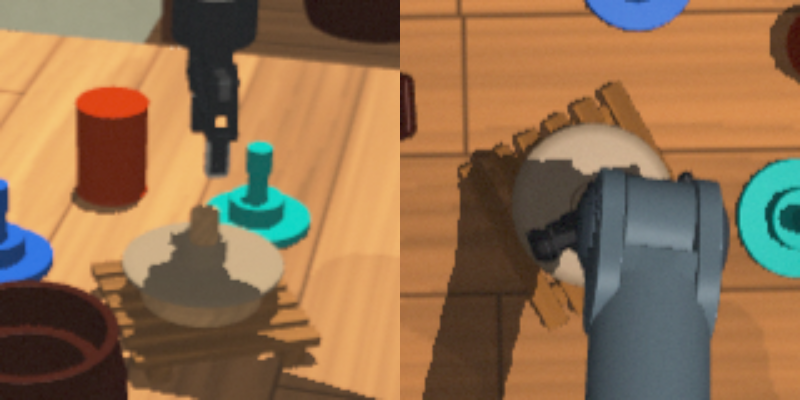

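The gripper is over the knob: finger at (217,175), knob at (205,215) in the side half. Next: down, then close.

>>> step_arm(
  steps=[
    {"tx":0,"ty":1.5,"tz":20,"wx":0,"wy":0,"wz":0,"hand":-1},
    {"tx":0,"ty":1.5,"tz":40,"wx":0,"wy":0,"wz":0,"hand":-1},
    {"tx":0,"ty":1.5,"tz":60,"wx":0,"wy":0,"wz":0,"hand":-1},
    {"tx":0,"ty":1.5,"tz":71,"wx":0,"wy":0,"wz":0,"hand":-1},
    {"tx":0,"ty":1.5,"tz":71,"wx":0,"wy":0,"wz":0,"hand":-1},
    {"tx":0,"ty":1.5,"tz":71,"wx":0,"wy":0,"wz":0,"hand":0},
    {"tx":0,"ty":1.5,"tz":71,"wx":0,"wy":0,"wz":0,"hand":0.2},
    {"tx":0,"ty":1.5,"tz":71,"wx":0,"wy":0,"wz":0,"hand":0.2},
    {"tx":0,"ty":1.5,"tz":71,"wx":0,"wy":0,"wz":0,"hand":0.2},
  ],
)

```text
time: 2.92
eef_pos: [0.4737, -0.1394, 0.1026]
tcp_rot: [[0.942, 0.336, 0.001], [0.336, -0.942, -0.0], [0.0, 0.0, -1.0]]
contact_force: [-0.2, 0.4, -0.2]
gripper_width: 0.0346
finger_force: 0.0
```

>>> step_arm(
  steps=[
    {"tx":0,"ty":0,"tz":0,"wx":0,"wy":0,"wz":0,"hand":1},
    {"tx":0,"ty":0,"tz":0,"wx":0,"wy":0,"wz":0,"hand":1},
    {"tx":0,"ty":0,"tz":0,"wx":0,"wy":0,"wz":0,"hand":1},
    {"tx":0,"ty":0,"tz":0,"wx":0,"wy":0,"wz":0,"hand":1},
    {"tx":0,"ty":0,"tz":0,"wx":0,"wy":0,"wz":0,"hand":1},
  ],
)

```text
time: 3.55
eef_pos: [0.473, -0.1375, 0.1026]
tcp_rot: [[0.941, 0.337, -0.002], [0.337, -0.941, 0.002], [-0.001, -0.002, -1.0]]
contact_force: [-3.1, 4.2, 6.3]
gripper_width: 0.0262
finger_force: 58.7
```

>>> step_arm(
  steps=[
    {"tx":0,"ty":0,"tz":-3,"wx":0,"wy":0,"wz":0,"hand":1},
    {"tx":0,"ty":0,"tz":-8,"wx":0,"wy":0,"wz":0,"hand":1},
    {"tx":0,"ty":0,"tz":-16,"wx":0,"wy":0,"wz":0,"hand":1},
    {"tx":0,"ty":0,"tz":-30,"wx":0,"wy":0,"wz":0,"hand":1},
    {"tx":0,"ty":0,"tz":-45,"wx":0,"wy":0,"wz":0,"hand":1},
    {"tx":0,"ty":0,"tz":-65,"wx":0,"wy":0,"wz":0,"hand":1},
    {"tx":0,"ty":0,"tz":-85,"wx":0,"wy":0,"wz":0,"hand":1},
    {"tx":0,"ty":0,"tz":-105,"wx":0,"wy":0,"wz":0,"hand":1},
    {"tx":0,"ty":0,"tz":-125,"wx":0,"wy":0,"wz":0,"hand":1},
    {"tx":0,"ty":0,"tz":-143,"wx":0,"wy":0,"wz":0,"hand":1},
    {"tx":0,"ty":0,"tz":-150,"wx":0,"wy":0,"wz":0,"hand":1},
    {"tx":0,"ty":0,"tz":-150,"wx":0,"wy":0,"wz":0,"hand":1},
  ],
)

```text
time: 5.05
eef_pos: [0.4737, -0.1395, 0.2531]
tcp_rot: [[0.942, 0.336, 0.002], [0.336, -0.942, -0.001], [0.001, 0.001, -1.0]]
contact_force: [-0.0, 0.2, -6.1]
gripper_width: 0.0261
finger_force: 59.5
```

```bash
python3 d.py .5653 .1393 .251
python3 - <<'E'
from h import *
c=arm.capture("side");d=arm.capture("top")
a=cv2.resize(c["color"][90:330,260:460],None,fx=2,fy=2);b=cv2.resize(d["color"][200:440,280:480],None,fx=2,fy=2)
cv2.imwrite("pics/lift.png",np.hstack([a,b])[...,::-1])
E
```

```text
t 5.05 pos [ 0.4737 -0.1395  0.2531] z [ 1.5e-03 -6.0e-04 -1.0e+00] F [-0.   0.2 -6.1] w 0.02608918931731556 ff 59.51501190662384 shift [ 180.  -231.8    2. ] spin [0.94175397 0.33630043]
```

View pics/lift.png

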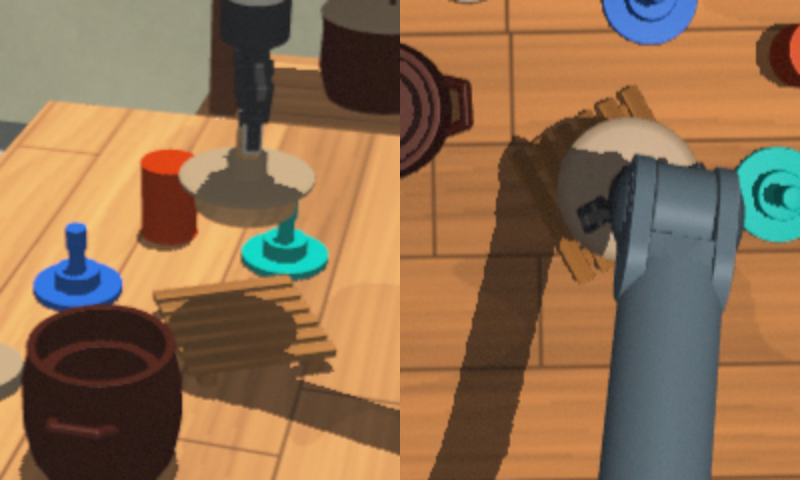

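The lift view shows both lids rising nested and level, plate at (247,178) in the side half with the rack empty below. Next: over to the crock.

>>> step_arm(
  steps=[
    {"tx":6,"ty":-8,"tz":0,"wx":0,"wy":0,"wz":0,"hand":1},
    {"tx":20,"ty":-26,"tz":0,"wx":0,"wy":0,"wz":0,"hand":1},
    {"tx":40,"ty":-52,"tz":0,"wx":0,"wy":0,"wz":0,"hand":1},
    {"tx":62,"ty":-80,"tz":0,"wx":0,"wy":0,"wz":0,"hand":1},
    {"tx":84,"ty":-108,"tz":0,"wx":0,"wy":0,"wz":0,"hand":1},
    {"tx":106,"ty":-136,"tz":0,"wx":0,"wy":0,"wz":0,"hand":1},
    {"tx":128,"ty":-164,"tz":0,"wx":0,"wy":0,"wz":0,"hand":1},
    {"tx":148,"ty":-190,"tz":0,"wx":0,"wy":0,"wz":0,"hand":1},
    {"tx":165,"ty":-212,"tz":0,"wx":0,"wy":0,"wz":0,"hand":1},
    {"tx":176,"ty":-226,"tz":0,"wx":0,"wy":0,"wz":0,"hand":1},
    {"tx":180,"ty":-231,"tz":0,"wx":0,"wy":0,"wz":0,"hand":1},
    {"tx":180,"ty":-231,"tz":0,"wx":0,"wy":0,"wz":0,"hand":1},
  ],
)

```text
time: 6.65
eef_pos: [0.5651, 0.1381, 0.2519]
tcp_rot: [[0.942, 0.336, -0.001], [0.336, -0.942, -0.001], [-0.001, 0.0, -1.0]]
contact_force: [-0.4, -0.8, -5.2]
gripper_width: 0.0257
finger_force: 59.5
```

```bash
python3 d.py .5653 .1393 .182
python3 - <<'E'
from h import *
c=arm.capture("side");d=arm.capture("top")
np.save("side1.npy",c,allow_pickle=True);np.save("top1.npy",d,allow_pickle=True)
def m(c,x,y,z,D,col,im):
    q=np.array([proj(c,(x+D/2*np.cos(t),y+D/2*np.sin(t),z)) for t in np.linspace(0,6.283,60)]);cv2.polylines(im,[(q*3+1.5).astype(int)],True,col,1)
out=[]
for k,b in((c,(240,140,370,330)),(d,(205,190,335,380))):
    im=cv2.resize(k["color"],None,fx=3,fy=3,interpolation=cv2.INTER_CUBIC)
    for z,D,col in((.222,.156,(0,255,0)),(.15,.152,(255,255,0)),(.18,.118,(0,255,255))): m(k,.5653,.1393,z,D,col,im)
    out.append(im[3*b[1]:3*b[3],3*b[0]:3*b[2]])
cv2.imwrite("pics/over.png",np.hstack(out)[...,::-1])
E
```

```text
t 6.65 pos [0.5651 0.1381 0.2519] z [-9.e-04 -7.e-04 -1.e+00] F [-0.4 -0.8 -5.2] w 0.025689047376271385 ff 59.48243200778961 shift [ 0.6 -1.1 69.9] spin [0.94188279 0.33594   ]
```

View pics/over.png

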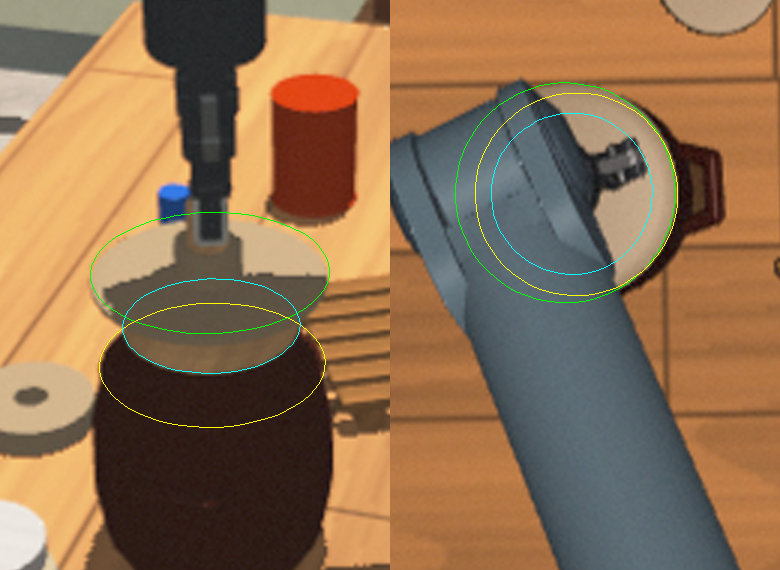

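The side view shows the nested lids level over the mouth, and in the top view the plate edge (677 px) matches the predicted circle. Lowering gently.

>>> step_arm(
  steps=[
    {"tx":0.3,"ty":-0.5,"tz":6,"wx":0,"wy":0,"wz":0,"hand":1},
    {"tx":0.3,"ty":-0.5,"tz":14,"wx":0,"wy":0,"wz":0,"hand":1},
    {"tx":0.3,"ty":-0.5,"tz":22,"wx":0,"wy":0,"wz":0,"hand":1},
    {"tx":0.3,"ty":-0.5,"tz":29,"wx":0,"wy":0,"wz":0,"hand":1},
    {"tx":0.3,"ty":-0.5,"tz":34,"wx":0,"wy":0,"wz":0,"hand":1},
    {"tx":0.3,"ty":-0.5,"tz":39,"wx":0,"wy":0,"wz":0,"hand":1},
    {"tx":0.3,"ty":-0.5,"tz":44,"wx":0,"wy":0,"wz":0,"hand":1},
    {"tx":0.3,"ty":-0.5,"tz":48,"wx":0,"wy":0,"wz":0,"hand":1},
    {"tx":0.3,"ty":-0.5,"tz":52,"wx":0,"wy":0,"wz":0,"hand":1},
    {"tx":0.3,"ty":-0.5,"tz":56,"wx":0,"wy":0,"wz":0,"hand":1},
    {"tx":0.3,"ty":-0.5,"tz":58,"wx":0,"wy":0,"wz":0,"hand":1},
    {"tx":0.3,"ty":-0.5,"tz":58,"wx":0,"wy":0,"wz":0,"hand":1},
  ],
)

```text
time: 8.25
eef_pos: [0.5653, 0.1391, 0.1941]
tcp_rot: [[0.942, 0.336, -0.0], [0.336, -0.942, -0.0], [-0.0, -0.0, -1.0]]
contact_force: [0.4, 0.5, -4.9]
gripper_width: 0.0262
finger_force: 59.5
```

>>> step_arm(
  steps=[
    {"tx":0,"ty":0,"tz":2,"wx":0,"wy":0,"wz":0,"hand":1},
    {"tx":0,"ty":0,"tz":4,"wx":0,"wy":0,"wz":0,"hand":1},
    {"tx":0,"ty":0,"tz":5.5,"wx":0,"wy":0,"wz":0,"hand":1},
    {"tx":0,"ty":0,"tz":6.5,"wx":0,"wy":0,"wz":0,"hand":1},
    {"tx":0,"ty":0,"tz":6.5,"wx":0,"wy":0,"wz":0,"hand":1},
  ],
)

```text
time: 8.88
eef_pos: [0.5662, 0.1395, 0.1886]
tcp_rot: [[0.942, 0.336, 0.002], [0.336, -0.942, 0.001], [0.002, 0.0, -1.0]]
contact_force: [0.0, -0.1, -2.6]
gripper_width: 0.026
finger_force: 59.6
```

>>> step_arm(
  steps=[
    {"tx":0,"ty":0,"tz":0.7,"wx":0,"wy":0,"wz":0,"hand":1},
    {"tx":0,"ty":0,"tz":1.4,"wx":0,"wy":0,"wz":0,"hand":1},
    {"tx":0,"ty":0,"tz":1.4,"wx":0,"wy":0,"wz":0,"hand":1},
  ],
)

```text
time: 9.25
eef_pos: [0.5655, 0.1392, 0.1865]
tcp_rot: [[0.942, 0.336, 0.0], [0.336, -0.942, 0.0], [0.0, 0.0, -1.0]]
contact_force: [0.4, 0.6, -2.2]
gripper_width: 0.0259
finger_force: 59.6
```

>>> step_arm(
  steps=[
    {"tx":0,"ty":0,"tz":0.7,"wx":0,"wy":0,"wz":0,"hand":1},
    {"tx":0,"ty":0,"tz":1.4,"wx":0,"wy":0,"wz":0,"hand":1},
    {"tx":0,"ty":0,"tz":1.4,"wx":0,"wy":0,"wz":0,"hand":1},
  ],
)

```text
time: 9.62
eef_pos: [0.5655, 0.1393, 0.1856]
tcp_rot: [[0.942, 0.336, 0.0], [0.336, -0.942, -0.0], [0.0, 0.0, -1.0]]
contact_force: [-2.6, -0.1, 3.5]
gripper_width: 0.0259
finger_force: 60.3
```

Force turned upward at the expected height (0.1856), so the presser is on its ledge. Letting go.

>>> step_arm(
  steps=[
    {"tx":0,"ty":0,"tz":0,"wx":0,"wy":0,"wz":0,"hand":0.5},
    {"tx":0,"ty":0,"tz":0,"wx":0,"wy":0,"wz":0,"hand":0},
    {"tx":0,"ty":0,"tz":0,"wx":0,"wy":0,"wz":0,"hand":-0.5},
    {"tx":0,"ty":0,"tz":0,"wx":0,"wy":0,"wz":0,"hand":-1},
    {"tx":0,"ty":0,"tz":0,"wx":0,"wy":0,"wz":0,"hand":-1},
    {"tx":0,"ty":0,"tz":0,"wx":0,"wy":0,"wz":0,"hand":-1},
    {"tx":0,"ty":0,"tz":0,"wx":0,"wy":0,"wz":0,"hand":-1},
  ],
)

```text
time: 10.5
eef_pos: [0.5654, 0.1392, 0.185]
tcp_rot: [[0.942, 0.336, 0.0], [0.336, -0.942, 0.0], [0.0, -0.0, -1.0]]
contact_force: [-0.0, -0.4, 0.2]
gripper_width: 0.0854
finger_force: 0.0
```

```bash
python3 d.py .5653 .1393 .162
python3 - <<'E'
from h import *
c=arm.capture("side");d=arm.capture("top")
out=[]
for k,b in((c,(240,180,370,350)),(d,(205,190,335,360))):
    im=cv2.resize(k["color"],None,fx=3,fy=3,interpolation=cv2.INTER_CUBIC)
    for z,D,col in((.158,.156,(0,255,0)),(.182,.045,(255,255,0)),(.207,.028,(0,255,255))):
        q=np.array([proj(k,(.5653+D/2*np.cos(t),.1393+D/2*np.sin(t),z)) for t in np.linspace(0,6.283,60)]);cv2.polylines(im,[(q*3+1.5).astype(int)],True,col,1)
    out.append(im[3*b[1]:3*b[3],3*b[0]:3*b[2]])
cv2.imwrite("pics/home.png",np.hstack(out)[...,::-1])
E
```

```text
t 10.5 pos [0.5654 0.1392 0.185 ] z [ 1.e-04  0.e+00 -1.e+00] F [-0.  -0.4  0.2] w 0.08535919688595395 ff 0.0 shift [-0.1 -0.2 23. ] spin [0.94180625 0.33615619]
```

View pics/home.png

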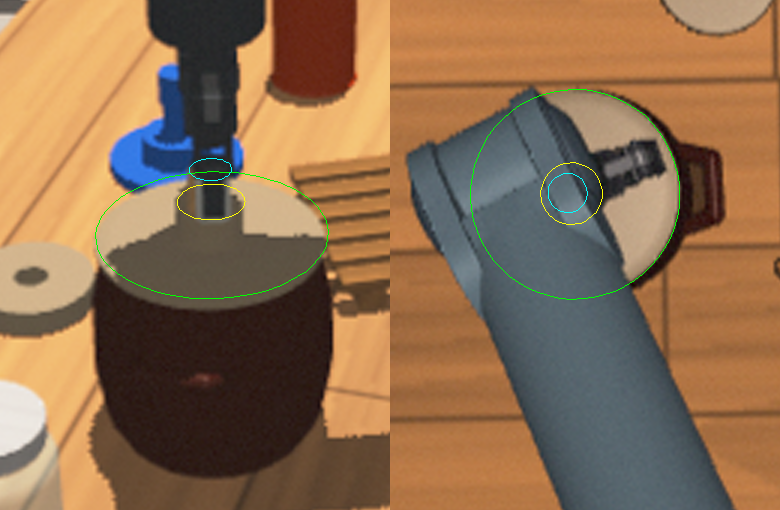

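The side view shows the lids home and level, and in both views the plate edge matches the predicted circle. The open fingers are centred on the neck. Next: down and take the neck.

>>> step_arm(
  steps=[
    {"tx":0,"ty":0,"tz":6,"wx":0,"wy":0,"wz":0,"hand":-1},
    {"tx":0,"ty":0,"tz":12,"wx":0,"wy":0,"wz":0,"hand":-1},
    {"tx":0,"ty":0,"tz":18,"wx":0,"wy":0,"wz":0,"hand":-1},
    {"tx":0,"ty":0,"tz":22,"wx":0,"wy":0,"wz":0,"hand":-1},
    {"tx":0,"ty":0,"tz":22,"wx":0,"wy":0,"wz":0,"hand":-1},
    {"tx":0,"ty":0,"tz":22,"wx":0,"wy":0,"wz":0,"hand":-0.3},
    {"tx":0,"ty":0,"tz":22,"wx":0,"wy":0,"wz":0,"hand":-0.2},
    {"tx":0,"ty":0,"tz":22,"wx":0,"wy":0,"wz":0,"hand":-0.2},
    {"tx":0,"ty":0,"tz":22,"wx":0,"wy":0,"wz":0,"hand":-0.2},
  ],
  newtons=40,
)

```text
time: 11.72
eef_pos: [0.5655, 0.1392, 0.1631]
tcp_rot: [[0.942, 0.336, 0.0], [0.336, -0.942, 0.0], [0.0, 0.0, -1.0]]
contact_force: [0.1, -0.0, -0.1]
gripper_width: 0.0515
finger_force: 0.0
```

>>> step_arm(
  steps=[
    {"tx":0,"ty":0,"tz":0,"wx":0,"wy":0,"wz":0,"hand":-0.1},
    {"tx":0,"ty":0,"tz":0,"wx":0,"wy":0,"wz":0,"hand":0},
    {"tx":0,"ty":0,"tz":0,"wx":0,"wy":0,"wz":0,"hand":1},
    {"tx":0,"ty":0,"tz":0,"wx":0,"wy":0,"wz":0,"hand":1},
    {"tx":0,"ty":0,"tz":0,"wx":0,"wy":0,"wz":0,"hand":1},
    {"tx":0,"ty":0,"tz":0,"wx":0,"wy":0,"wz":0,"hand":1},
  ],
)

```text
time: 12.48
eef_pos: [0.5654, 0.1393, 0.1634]
tcp_rot: [[0.942, 0.336, 0.0], [0.336, -0.942, -0.0], [0.0, 0.0, -1.0]]
contact_force: [-1.8, -1.1, 6.3]
gripper_width: 0.0444
finger_force: 40.7
```

Neck gripped (44.4 mm opening). Lifting straight up, slowly at first.

>>> step_arm(
  steps=[
    {"tx":0,"ty":0,"tz":-2,"wx":0,"wy":0,"wz":0,"hand":1},
    {"tx":0,"ty":0,"tz":-5,"wx":0,"wy":0,"wz":0,"hand":1},
    {"tx":0,"ty":0,"tz":-8,"wx":0,"wy":0,"wz":0,"hand":1},
    {"tx":0,"ty":0,"tz":-10,"wx":0,"wy":0,"wz":0,"hand":1},
    {"tx":0,"ty":0,"tz":-10,"wx":0,"wy":0,"wz":0,"hand":1},
  ],
)

```text
time: 13.1
eef_pos: [0.5656, 0.1392, 0.1731]
tcp_rot: [[0.942, 0.336, 0.0], [0.336, -0.942, 0.0], [0.0, -0.0, -1.0]]
contact_force: [-0.1, 0.1, -3.9]
gripper_width: 0.0436
finger_force: 41.2
```

>>> step_arm(
  steps=[
    {"tx":0,"ty":0,"tz":-4,"wx":0,"wy":0,"wz":0,"hand":1},
    {"tx":0,"ty":0,"tz":-10,"wx":0,"wy":0,"wz":0,"hand":1},
    {"tx":0,"ty":0,"tz":-18,"wx":0,"wy":0,"wz":0,"hand":1},
    {"tx":0,"ty":0,"tz":-28,"wx":0,"wy":0,"wz":0,"hand":1},
    {"tx":0,"ty":0,"tz":-38,"wx":0,"wy":0,"wz":0,"hand":1},
    {"tx":0,"ty":0,"tz":-50,"wx":0,"wy":0,"wz":0,"hand":1},
    {"tx":0,"ty":0,"tz":-64,"wx":0,"wy":0,"wz":0,"hand":1},
    {"tx":0,"ty":0,"tz":-78,"wx":0,"wy":0,"wz":0,"hand":1},
    {"tx":0,"ty":0,"tz":-92,"wx":0,"wy":0,"wz":0,"hand":1},
    {"tx":0,"ty":0,"tz":-101,"wx":0,"wy":0,"wz":0,"hand":1},
    {"tx":0,"ty":0,"tz":-105,"wx":0,"wy":0,"wz":0,"hand":1},
    {"tx":0,"ty":0,"tz":-105,"wx":0,"wy":0,"wz":0,"hand":1},
  ],
)

```text
time: 14.6
eef_pos: [0.5654, 0.1392, 0.278]
tcp_rot: [[0.942, 0.336, 0.0], [0.336, -0.942, 0.0], [0.0, -0.0, -1.0]]
contact_force: [-0.1, -0.1, -3.9]
gripper_width: 0.0434
finger_force: 41.3
```

>>> step_arm(
  steps=[
    {"tx":0,"ty":0,"tz":0,"wx":0,"wy":0,"wz":0,"hand":1},
    {"tx":0,"ty":0,"tz":0,"wx":0,"wy":0,"wz":0,"hand":1},
    {"tx":0,"ty":0,"tz":0,"wx":0,"wy":0,"wz":0,"hand":1},
    {"tx":0,"ty":0,"tz":0,"wx":0,"wy":0,"wz":0,"hand":1},
  ],
)

```text
time: 15.1
eef_pos: [0.5654, 0.1392, 0.2778]
tcp_rot: [[0.942, 0.336, -0.0], [0.336, -0.942, 0.0], [-0.0, -0.0, -1.0]]
contact_force: [0.5, -0.2, -4.5]
gripper_width: 0.0438
finger_force: 41.3
```

Run:
```python
from h import *
k=arm.capture("side");im=k["color"][80:350,200:420];cv2.imwrite("pics/end.png",cv2.resize(im,None,fx=2.2,fy=2.2)[...,::-1])
```

```text
(no output)
```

View pics/end.png

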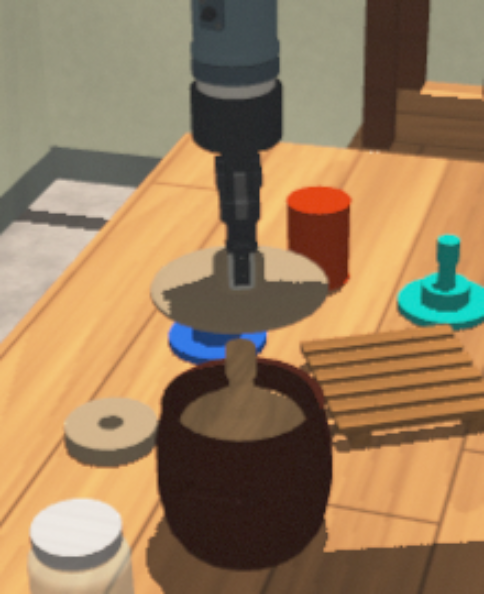

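The end view shows the dust lid level at (240,285), clear above the knob (240,345), and the presser lying level in the crock. Handing in.

```bash
python3 -c "
from bench import arm
print(arm.finish_job())"
```

```text
the job is handed in; nothing more can be done
None
```

The job is handed in (verdict not shown): the presser lies level on the crock's ledge, and the gripper holds the dust lid level about 11 cm above the rim, with the jar, tin and weight never touched.

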